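# Clamp the wide scraper with four clicks and hold

## Robot

A 6-joint arm with a two-finger parallel gripper is mounted at the origin on the work surface. World frame = base frame: x ahead of the robot, y to its left, z up, the work surface at z = 0. Lengths are in m, angles in rad, forces in N, time in s.
With the tool pointing down it reaches from about 0.35 to 0.725 m from the base axis. Payload 6 kg.
Tool frame: the origin (TCP) lies at the very end of the fingers, on their centre line; the grasp point (between the pads) lies bot.grip_point_offset behind it (bot.grip_point_offset is the distance from the TCP to the grasp point, in m); z points along the fingers, y is the line along which they close (so a half turn about z gives the same grasp; the last joint's range is limited). The gripper opens to 85 mm and grips with 20 to 120 N. Pads are 22 mm wide; open, the fingers measure 114 mm over their backs; the gripper's body (76 mm by 85 mm) begins 54 mm behind the grasp point. The pads swing forward as they close: fully open they stand 13 mm farther back than shut.
Start: joints at [1.498, 0.04, 0.085, 0, -1.615, -0.334], TCP at [0.237, 0.551, 0.231] pointing down, gripper open.
Joint ranges: [-2.56, 2.56], [-1.29, 2.01], [-1.08, 1.49], [-3.29, 1.98], [-2.81, -0.18], [-2.99, 2.99]. Speed limits (rad/s): [2.57, 2.57, 3.01, 3.14, 3.14, 3.14].

## Interface

Orientations are given as a unit quaternion [w, x, y, z].
In Python, from cell import bot gives the robot as it stands. The module is installed in compiled form; this text tells all that it offers.
- The arm moves only by the tool apply_moves, never from a script. Its argument "commands" is one flat list of numbers, 7 for each row, row after row: the shift along the tool's x, y, z in m, then the turn, a rotation vector about the tool's x, y, z in rad, then the closure in counts, from 0 (fully open) to 255 (shut). A call has 1 to 10 rows; each row shifts and turns the commanded pose from where the row before left it, along the tool's axes as they then stand; what a row does not reach is not made up. A row lasts 1/10 s, in which the tool goes at most 50 mm and 8.59 degrees, less where a joint would pass 70% of its speed; a pose out of reach is approached as far as the arm can. A call is refused whole if a number of a shift passes 0.05 or a number of a turn 0.15, either way. A call with a gripper value outside its range is refused whole. The fingers move at their own pace and stop on an object; the grip force is fixed at half the most. Time passes only in rows, so rows that do not move let the fingers close. It gives the time, the measured TCP pose, the force, the opening and the grip force at its end, in the units of the state.
- bot.state(): the state, without advancing time (a new reading comes with each control period).
- bot.camera(name): name is "scene" or "top" or "wrist"; returns the picture (480x640x3 uint8, red, green, blue); there is no depth.
- bot.camera_info(name): a dict with "K" (3x3 intrinsics, pixels), "D" ([k1, k2, p1, p2, k3] as OpenCV has them; the pictures are not rectified), "cam_to_world" (4x4, takes a point from camera to world coordinates). Camera axes: x right, y down, z forward; pixel columns grow to the right and rows downward; lengths in m; the calibration is good to about 2 mm. A picture is of the moment at which its call begins: read the wrist's pose just before it. camera_info takes no time and is no camera call; for the wrist camera it gives the pose at the moment of the call.
- bot.finish_job(): hands the job in; it is judged then, once.
Trained networks look in the newest picture that a camera, given by its name, has taken for a name from the list of things; names that differ only in an ending like _2 or _b are one class to them, and where a whole thing is asked for, a point or a joint stands for the part that bears it (a point fixed in the world has none). Each returns a list of dicts, best first, with "score" (0 to 1); they miss things now and then, are a little off and sometimes report something else, mostly with a low value. They report only what shows in the picture. A call takes as long as a camera call. They do not tell look-alikes from the thing itself.
- bot.search_frame(camera, label): "position" ([x, y, z] in m, in world coordinates, good to about 4 mm: the middle of the surface that is visible of it).
- bot.tip_of(camera, label): "position" ([x, y, z] in m, in world coordinates, good to about 4 mm: a listed point, or the origin of a listed thing).
The state is a dict: "t": time; "q": joint angles; "qvel": joint speeds; "joint_torque": joint torques, N m; "tool_pos": TCP position; "orientation": TCP orientation; "contact_force": force on the tool from outside, world axes, zero at the start; "moment": the same for the moment, N m; "opening": opening from 0.0 (shut) to 1.0 (fully open); "gripper_force": force on a finger pad.
Only numpy, scipy, OpenCV 4.12 (cv2) and the standard library are available. Lean on these libraries where they do the work, as an engineer would, in place of code of your own. Each camera call takes 0.05 s, during which the arm holds its last target. There are 200 camera calls.

## Task

Take the wide-bladed scraper from the wooden rack and stand it blade down, fully home, in the slot of the bench clamp, and let go of it. Then pull the clamp's sprung ratchet lever round by its upright knob exactly four clicks from rest, never on to a fifth, and finish with the gripper still holding the lever at the fourth click, because it flies back if it is let go. Leave the narrow scraper and the other things on the bench where they are.

Things in the scene. Friction and masses are not known exactly. Their poses are not given: they have to be found in the camera images.
- scraper_grip (a point): Handle centre of the wide scraper (loose, 140 g), standing blade down in either slot of the wooden rack. z up along the tool, x along the blade's width, y across its thickness. Grey plastic handle 34 (x) x 20 (y) x 60 (z) mm, centred here. Below it a flat steel blade 60 wide, 4 thick; its lower edge is 86 mm below this point. Grasp the handle across its 20 mm.
- narrow_scraper_grip (a point): The same point of the narrow scraper: same handle, but a blade only 30 mm wide; it stands in the other rack slot. A bystander: leave it alone.
- rack: Light wooden rack, fixed, 200 (x) x 45 (y) x 45 (z) mm, origin under its centre. Two slots end to end along x, centred 50 mm either side of the origin, each 66 long and 7 wide, open at the top, floor 12 mm above the bench.
- slot (a point): Floor centre of the clamp's slot, 12 mm above the bench (clamp fixed: dark base plate, aluminium jaws). x along the slot, y across, z up. Slot 66 long, 8 wide at rest, 38 deep; above it a flared steel mouth, rim 46 mm above this point. Scraper home: its handle centre is 86 mm above this point. The lever closes the -y jaw 0.85 mm a click: four clicks leave the blade about 0.6 mm of play.
- clamp_lever (a joint): Lever angle, rad: 0 at rest on its stop (the start), growing clockwise seen from above. Clicks at 0.16, 0.32, 0.48, 0.64 (the fourth), 0.80...; end stop 1.12. A spring pulls the knob back with about 7 N at rest, 10 N at the fourth click. The pins add about 3 N just after a click, none half-way, then help by 3 N: a click is felt as resistance falling, then suddenly rising by 4 to 6 N. No click holds by itself.
- lever_pivot (a point): Point on the lever's upright turning axis, 90 mm above the bench. The lever's pinned disc and the sprung pawl beside it reach 74 mm above the bench.
- lever_knob (a point): Grip centre of the lever's knob, 90 mm above the bench, 125 mm from the turning axis: an upright round grey plastic post, 22 mm in diameter, its top 116 mm above the bench, fixed on the end of the flat steel lever (18 mm wide, its top 60 mm above the bench). Free all round; four clicks carry it 80 mm along its arc.
- spray: White bottle with a black cap, 48 mm in diameter, 130 mm high, loose; origin at its underside. A bystander: leave it alone.
- spool: Grey solder spool, 60 mm in diameter, 42 mm high, loose, standing on its flange; origin at its underside. A bystander: leave it alone.
- bit_case: Flat grey case for milling bits, 70 x 100 x 28 mm, loose; origin at its underside. A bystander: leave it alone.
There are look-alikes about, which are no part of the job. Leave any orange or turquoise look-alike of the part that bears scraper_grip alone.

How it is judged:
On the way, in this order (a step that is already met when the one before it is completed fails the run):
1. the wide scraper stands fully home in the clamp slot, let go, with the lever still at rest (z of scraper_grip in the frame of slot below 0.091 m and horizontal distance between scraper_grip and slot below 0.014 m and angle between scraper_grip's own z axis and vertical below 0.16 rad and angle between the x axis of scraper_grip and the x axis of slot, either way round below 0.12 rad and contact force between the fingers and scraper below 0.2 N and value of joint clamp_lever below 0.1 rad), for 0.2 s.
2. the gripper has brought the lever to the fourth click (value of joint clamp_lever above 0.58 rad and contact force between the fingers and clamp_lever above 1 N), for 0.1 s.
At the end, for the whole second after the job is handed in: Fingers hold the lever at the fourth click (0.58 to 0.71 rad, over 1 N); the wide scraper stands untouched and still in the clamp slot, home within 5 mm, handle within 14 mm of the slot's centre, upright within 0.16 rad, blade along the slot within 0.12 rad (all of step 2 and z of scraper_grip in the frame of slot below 0.091 m and horizontal distance between scraper_grip and slot below 0.014 m and angle between scraper_grip's own z axis and vertical below 0.16 rad and angle between the x axis of scraper_grip and the x axis of slot, either way round below 0.12 rad and value of joint clamp_lever below 0.71 rad and contact force between the arm and scraper below 0.2 N and linear speed of scraper below 0.02 m/s); the arm keeps its last pose, push and grip.
It fails at once if the lever goes on towards a fifth click (value of joint clamp_lever above 0.73 rad).
It fails at once if the lever is clicked while the wide scraper is not in the slot (value of joint clamp_lever above 0.13 rad and z of scraper_grip in the frame of slot above 0.1 m).
It fails at once if the narrow scraper is moved (distance of narrow_scraper_grip from where it was at the start of the episode above 0.03 m).
It fails at once if another bystander is moved (distance of any of spray, spool, bit_case from where it was at the start of the episode above 0.03 m).
It also fails if it takes over 72 s, if anything falls off the work surface, if the arm or the gripper's body presses on something with over 40 N, if the wrist force passes 120 N, or if a joint passes its speed limit or range.

## Working session

There is one attempt and no reset: what is moved stays moved. The work goes in short steps, Python scripts to look and compute and a tool call to move; the robot and the scene stay as the last step left them, time stands still between calls to the robot, and variables do not carry over. Pictures are saved under pics/ and viewed, at most 10 in all, crops included, and the job is handed in when it is done.

Besides the shell and the picture viewer there is one more tool, called after "Call:" by a JSON object that holds its "api" and its "payload". apply_moves: Moves the arm, as the interface text tells. Its arguments: {"type":"object","properties":{"commands":{"type":"array","items":{"type":"number"}}},"required":["commands"]}

```bash
mkdir -p pics; python3 - <<'E'
from cell import bot
import cv2,numpy as np
s=bot.state();print(s['t'],s['tool_pos'],s['orientation'],s['contact_force'],bot.grip_point_offset)
for c in['scene','top']:
    im=bot.camera(c);cv2.imwrite(f'pics/{c}0.png',im[:,:,::-1])
    print(c)
    for l in['scraper_grip','narrow_scraper_grip','rack','slot','lever_pivot','lever_knob','spray','spool','bit_case']:
        print(l,[(np.round(d['position'],3).tolist(),round(d['score'],2)) for d in bot.tip_of(c,l)])
E
```

```text
0.0 [0.23719424 0.55075963 0.23025695] [ 8.99855965e-04  9.79388867e-01 -2.01981744e-01 -1.14738543e-04] [-0.61687796  0.14041095 -0.94542861] 0.0187
scene
scraper_grip [([0.591, 0.277, 0.1], 0.7), ([0.597, 0.384, 0.082], 0.63), ([0.69, 0.358, 0.088], 0.58)]
narrow_scraper_grip [([0.499, 0.251, 0.101], 0.89)]
rack [([0.54, 0.268, -0.001], 0.87), ([0.547, -0.166, 0.093], 0.59)]
slot [([0.544, -0.061, 0.009], 0.96)]
lever_pivot [([0.548, -0.167, 0.092], 0.76)]
lever_knob [([0.556, -0.289, 0.094], 0.69)]
spray [([0.772, 0.054, 0.0], 0.56), ([0.737, 0.218, -0.003], 0.15)]
spool [([0.734, 0.219, -0.003], 0.87)]
bit_case [([0.384, 0.021, 0.0], 0.74)]
top
scraper_grip [([0.593, 0.276, 0.095], 0.83), ([0.603, 0.382, 0.087], 0.64), ([0.696, 0.366, 0.09], 0.59)]
narrow_scraper_grip [([0.496, 0.257, 0.099], 0.86), ([0.547, 0.262, -0.0], 0.66)]
rack [([0.545, 0.264, -0.001], 0.58)]
slot [([0.544, -0.063, 0.011], 0.94)]
lever_pivot [([0.549, -0.165, 0.091], 0.79)]
lever_knob [([0.552, -0.293, 0.086], 0.89), ([0.591, 0.276, 0.098], 0.54), ([0.498, 0.254, 0.1], 0.31)]
spray [([0.77, 0.055, 0.0], 0.73)]
spool [([0.731, 0.217, -0.001], 0.68)]
bit_case [([0.384, 0.021, 0.001], 0.77)]
```

View pics/scene0.png

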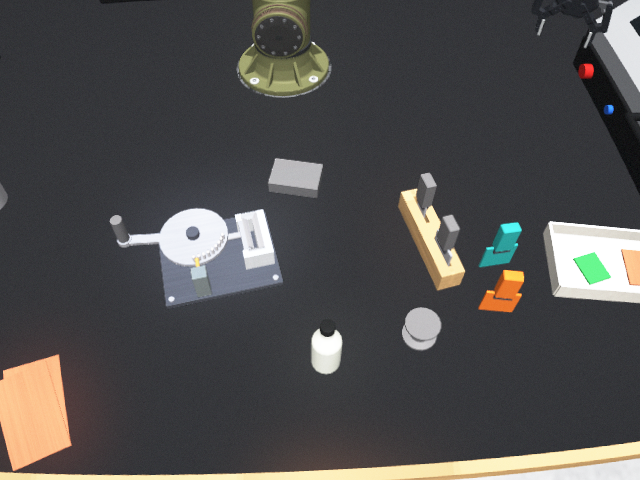

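View pics/top0.png

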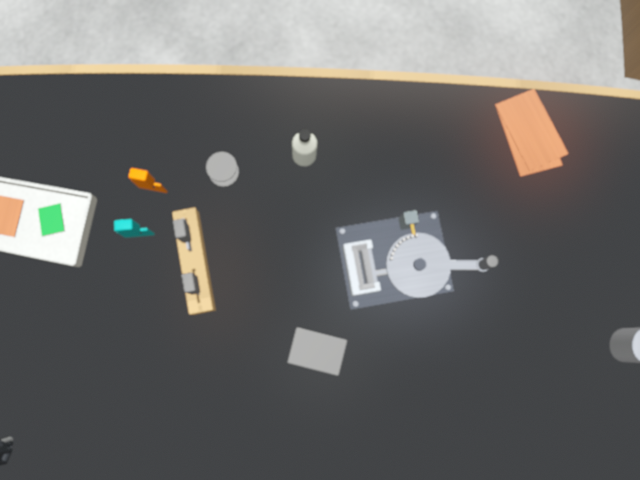

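The scene shows four possible scrapers: grey handles at (427,190) and (449,233), a turquoise one at (505,245) and an orange one at (505,290). The lever knob is at (120,230) and the clamp slot at (255,240). I'll compare the blades of the two grey ones.

```bash
python3 - <<'E'
import cv2,numpy as np
a=cv2.imread('pics/scene0.png')[160:295,390:470];b=cv2.imread('pics/top0.png')[200:320,160:225]
a=cv2.resize(a,None,fx=4.4,fy=4.4,interpolation=2);b=cv2.resize(b,(int(65*4.95),594),interpolation=2)
cv2.imwrite('pics/crop.png',cv2.convertScaleAbs(np.hstack([a,b]),alpha=1.3))
E
```

```text
(no output)
```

View pics/crop.png

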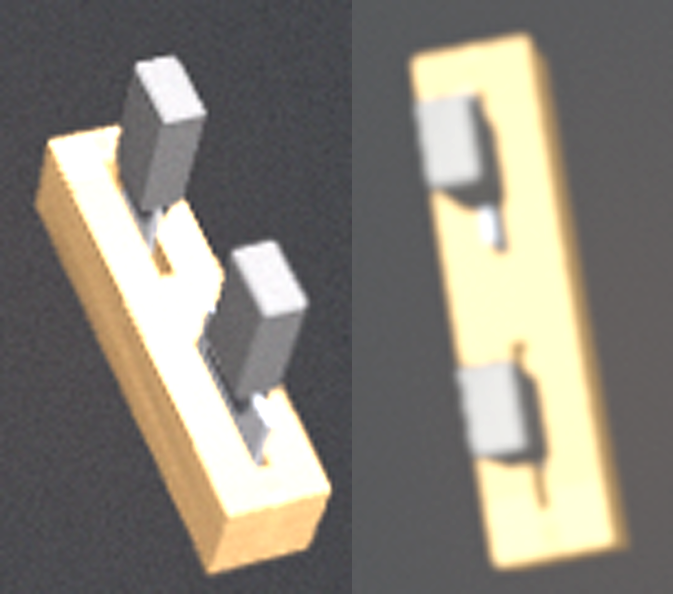

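The near handle, scene (449,233) or top (182,230), has a blade that fills its slot, so it is the wide one. The other, scene (427,190), has a narrow blade. Next I'll get the axes of the rack and slot from the pictures.

```bash
cat > h.py <<'E'
from cell import bot
import cv2,numpy as np
from scipy.spatial.transform import Rotation as R
def plane(cam,px,z,info=None):
    i=info or bot.camera_info(cam);K=np.array(i['K']);D=np.array(i['D']);T=np.array(i['cam_to_world'])
    n=cv2.undistortPoints(np.array(px,float).reshape(-1,1,2),K,D)[:,0]
    d=np.c_[n,np.ones(len(n))]@T[:3,:3].T;o=T[:3,3]
    return (o+d*((z-o[2])/d[:,2])[:,None])
def rot(q): return R.from_quat([q[1],q[2],q[3],q[0]])
def goal(p,yaw):
    "tool down, tool x at yaw; prints shift in tool axes and turn"
    s=bot.state();r=rot(s['orientation']);x=r.as_matrix()[:,0]
    t=R.from_matrix(np.c_[[np.cos(yaw),np.sin(yaw),0],[np.sin(yaw),-np.cos(yaw),0],[0,0,-1]])
    print('t',round(s['t'],2),'pos',np.round(s['tool_pos'],4),'yaw',round(np.arctan2(x[1],x[0]),3),'F',np.round(s['contact_force'],1),'open',round(s['opening'],3),'gf',round(s['gripper_force'],1))
    print('shift tool',np.round(r.inv().apply(np.array(p)-s['tool_pos']),4),'turn',np.round((r.inv()*t).as_rotvec(),3),'q',np.round(s['q'],2))
E
python3 - <<'E'
from h import *
for c in['top','scene']:
    im=cv2.imread(f'pics/{c}0.png');hsv=cv2.cvtColor(im,cv2.COLOR_BGR2HSV)
    box=(160,200,225,320) if c=='top' else (390,160,470,295)
    m=np.zeros(im.shape[:2],np.uint8);x0,y0,x1,y1=box
    m[y0:y1,x0:x1]=((hsv[...,0]>8)&(hsv[...,0]<30)&(hsv[...,1]>60)&(hsv[...,2]>90))[y0:y1,x0:x1]*255
    cn=max(cv2.findContours(m,0,2)[0],key=cv2.contourArea)
    b=plane(c,cv2.boxPoints(cv2.minAreaRect(np.float32(plane(c,cn[:,0],.045)[:,:2]))),0) if 0 else cv2.minAreaRect(np.float32(plane(c,cn[:,0],.045)[:,:2]))
    print(c,'rack',b)
    a=im[190:320,320:510] if c=='top' else im[180:310,100:290]
    cv2.imwrite(f'pics/cl_{c}.png',cv2.resize(a,None,fx=4,fy=4,interpolation=2))
E
```

```text
top rack ((0.5459402799606323, 0.26117461919784546), (0.20681296288967133, 0.054884783923625946), 12.90194034576416)
scene rack ((0.5585578083992004, 0.25799885392189026), (0.22474142909049988, 0.06492386013269424), 13.006997108459473)
```

View pics/cl_top.png

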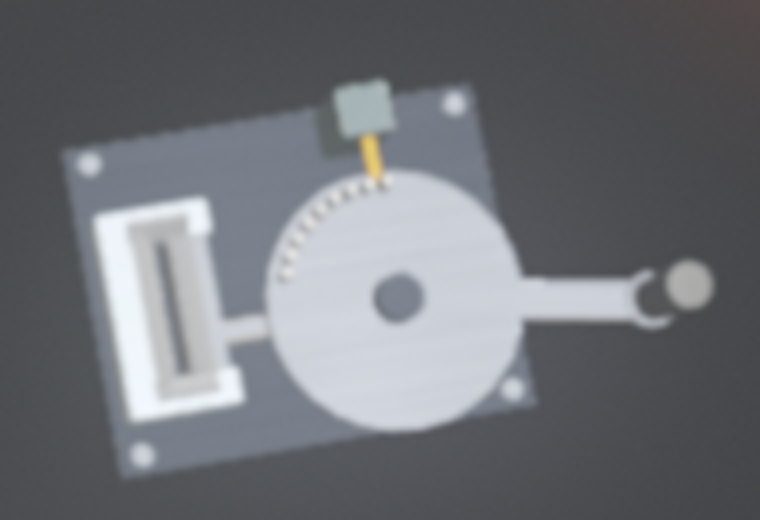

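```bash
python3 - <<'E'
from h import *
def P(px,z): return plane('top',[[320+(x+.5)/4-.5,190+(y+.5)/4-.5] for x,y in px],z)
h=P([(90,163),(142,455),(455,103),(512,388)],.012)
for a,b in((1,0),(3,2)): d=h[a]-h[b];d=-d;print('yaw',np.arctan2(d[1],d[0])) if d[0]>0 else print('yaw',np.arctan2(-d[1],-d[0]))
for a,b in((0,2),(1,3)): d=h[a]-h[b];print('yawy',np.arctan2(-d[0],d[1]))
s=P([(160,242),(183,373)],.03);d=s[0]-s[1];print('slot',s,np.arctan2(d[1],d[0]))
print('pivot',P([(399,297)],.08),'knob',P([(689,284)],.116),P([(400,300)],.07))
goal([.592,.276,.2],.226)
E
```

```text
yaw 0.1964537942503795
yaw 0.19686046492748838
yawy 0.19879896288366167
yawy 0.20298969378611031
slot [[ 0.57722465 -0.05828526  0.03      ]
 [ 0.51388843 -0.07053198  0.03      ]] 0.1910033697000514
pivot [[ 0.54757453 -0.16539139  0.08      ]] knob [[ 0.55287519 -0.29272853  0.116     ]] [[ 0.54744225 -0.16791773  0.07      ]]
t 1.0 pos [0.2374 0.551  0.2313] yaw -0.407 F [-0.7  0.  -0.9] open 0.999 gf 0.0
shift tool [0.4345 0.1122 0.0313] turn [ 0.    -0.    -0.633] q [ 1.5   0.04  0.08  0.   -1.62 -0.33]
```

Call:
{"api": "apply_moves", "payload": {"commands": [0.043,0.011,0,0,0,0,0,0.043,0.011,0,0,0,0,0,0.043,0.011,0,0,0,0,0,0.043,0.011,0,0,0,0,0,0.043,0.011,0,0,0,0,0,0.043,0.011,0,0,0,0,0,0.043,0.011,0,0,0,0,0,0.043,0.011,0,0,0,0,0,0.043,0.011,0,0,0,0,0,0.043,0.011,0,0,0,0,0]}}

```text
t: 2.0
tool_pos: [0.5901, 0.2785, 0.2314]
orientation: [-0.0, 0.979, -0.202, 0.0]
contact_force: [0.2, 0.8, -0.1]
opening: 1.005
gripper_force: 0.0
```

Call:
{"api": "apply_moves", "payload": {"commands": [0,0,0,0,0,-0.13,0,0,0,0,0,0,-0.13,0,0,0,0,0,0,-0.13,0,0,0,0,0,0,-0.13,0,0,0,0,0,0,-0.113,0,0,0,0,0,0,0,0]}}

```text
t: 2.6
tool_pos: [0.5888, 0.2799, 0.2312]
orientation: [0.0, 0.994, 0.113, -0.0]
contact_force: [0.0, -0.9, -0.0]
opening: 0.999
gripper_force: 0.0
```

```bash
python3 - <<'E'
from h import *
goal([.592,.276,.2],.226)
i=bot.camera_info('wrist');im=bot.camera('wrist');cv2.imwrite('pics/w1.png',im[:,:,::-1])
print(np.round(i['cam_to_world'],3).tolist())
print([(np.round(d['position'],3).tolist(),round(d['score'],2)) for d in bot.tip_of('wrist','scraper_grip')])
E
```

```text
t 2.6 pos [0.5888 0.2799 0.2312] yaw 0.227 F [ 0.  -0.9 -0. ] open 0.999 gf 0.0
shift tool [0.0023 0.0045 0.0312] turn [0.    0.    0.001] q [ 0.75  0.18  0.23  0.   -1.63  1.05]
[[0.226, -0.922, -0.316, 0.672], [-0.974, -0.214, -0.073, 0.298], [0.0, 0.324, -0.946, 0.374], [0.0, 0.0, 0.0, 1.0]]
[([0.601, 0.381, 0.085], 0.98), ([0.696, 0.36, 0.084], 0.7), ([0.593, 0.276, 0.098], 0.68)]
```

View pics/w1.png

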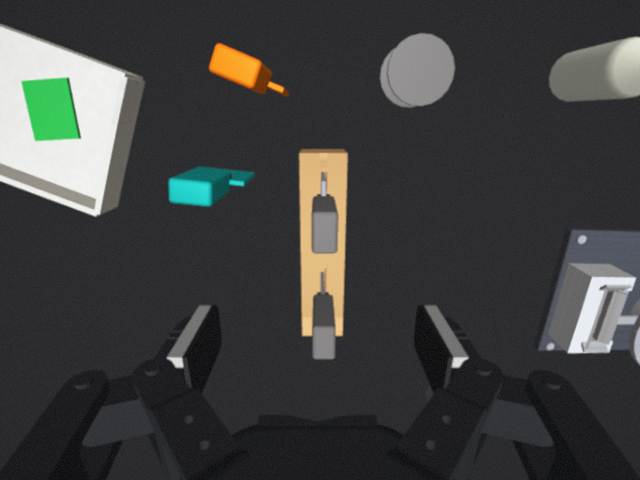

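The wrist view shows the rack upright in the picture, so the yaw is aligned. The wide handle's top face is centred at about (324,237).

```bash
python3 - <<'E'
from h import *
im=cv2.imread('pics/w1.png');print(im[205:260:5,324,:].mean(1).round(),im[240,305:345:2].mean(1).round())
p=plane('wrist',[(324.5,237)],.128);print(p)
goal([.592,.276,.084],.226)
E
```

```text
[ 76.  78. 140. 143. 141. 140. 141. 140. 139. 141. 184.] [185. 183. 184. 140. 117. 140. 141. 141. 140. 139. 138. 141. 143. 138.
 141. 124. 132. 182. 182. 182.]
[[0.59117299 0.27390961 0.128     ]]
t 2.7 pos [0.5888 0.2798 0.2312] yaw 0.223 F [ 0.4 -0.1  0.3] open 0.999 gf 0.0
shift tool [0.0023 0.0044 0.1472] turn [ 0.     0.    -0.003] q [ 0.75  0.18  0.23  0.   -1.63  1.04]
```

Call:
{"api": "apply_moves", "payload": {"commands": [0.002,0.0055,0,0,0,0,0,0,0,0.035,0,0,0,0,0,0,0.035,0,0,0,0,0,0,0.035,0,0,0,0,0,0,0.03,0,0,0,0,0,0,0.012,0,0,0,0,0,0,0,0,0,0,0]}}

```text
t: 3.4
tool_pos: [0.5913, 0.2741, 0.0824]
orientation: [0.001, 0.994, 0.112, -0.001]
contact_force: [-0.6, -0.8, 0.3]
opening: 0.995
gripper_force: 0.0
```

Call:
{"api": "apply_moves", "payload": {"commands": [0,0,0,0,0,0,120,0,0,0,0,0,0,160,0,0,0,0,0,0,200,0,0,0,0,0,0,220,0,0,0,0,0,0,220,0,0,0,0,0,0,220,0,0,0,0,0,0,220,0,0,0,0,0,0,220]}}

```text
t: 4.2
tool_pos: [0.5923, 0.2752, 0.0852]
orientation: [-0.0, 0.994, 0.113, 0.001]
contact_force: [-0.5, 0.2, 4.7]
opening: 0.23
gripper_force: 59.1
```

Call:
{"api": "apply_moves", "payload": {"commands": [0,0,-0.01,0,0,0,220,0,0,-0.02,0,0,0,220,0,0,-0.03,0,0,0,220,0,0,-0.03,0,0,0,220,0,0,-0.03,0,0,0,220,0,0,-0.02,0,0,0,220,0,0,0,0,0,0,220]}}

```text
t: 4.9
tool_pos: [0.5928, 0.2752, 0.2281]
orientation: [-0.001, 0.994, 0.113, 0.002]
contact_force: [0.1, -0.1, -0.9]
opening: 0.227
gripper_force: 58.8
```

```bash
python3 - <<'E'
from h import *
goal([.5445,-.063,.2],.198)
i=bot.camera_info('wrist');im=bot.camera('wrist');cv2.imwrite('pics/w2.png',im[:,:,::-1])
print([(np.round(d['position'],3).tolist(),round(d['score'],2)) for d in bot.tip_of('wrist','scraper_grip')])
E
```

```text
t 4.9 pos [0.5928 0.2752 0.2281] yaw 0.226 F [ 0.1 -0.1 -0.9] open 0.227 gf 58.8
shift tool [-0.123   0.3188  0.027 ] turn [-0.002 -0.005  0.028] q [ 0.74  0.18  0.23  0.   -1.62  1.06]
[([0.598, 0.383, 0.084], 0.82), ([0.592, 0.274, 0.239], 0.7), ([0.696, 0.363, 0.084], 0.63)]
```

View pics/w2.png

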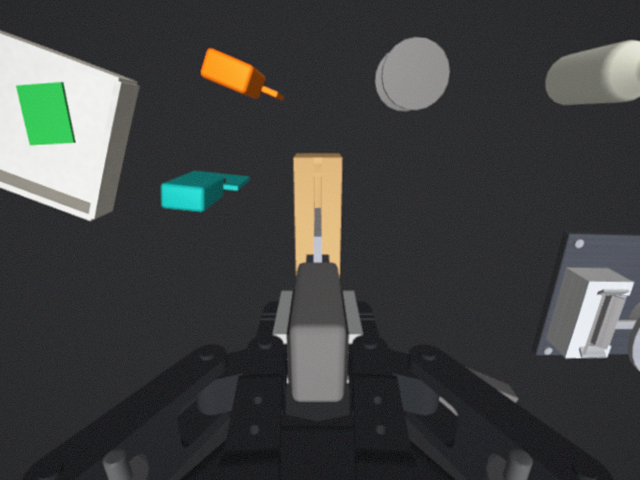

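Call:
{"api": "apply_moves", "payload": {"commands": [-0.0123,0.0319,0,0,0,0,220,-0.0123,0.0319,0,0,0,0,220,-0.0123,0.0319,0,0,0,0,220,-0.0123,0.0319,0,0,0,0,220,-0.0123,0.0319,0,0,0,0,220,-0.0123,0.0319,0,0,0,0,220,-0.0123,0.0319,0,0,0,0,220,-0.0123,0.0319,0,0,0,0,220,-0.0123,0.0319,0,0,0,0,220,-0.0123,0.0319,0,-0.002,-0.005,0.028,220]}}

```text
t: 6.0
tool_pos: [0.5424, -0.0647, 0.2223]
orientation: [0.001, 0.995, 0.099, -0.004]
contact_force: [1.0, 0.1, -0.9]
opening: 0.227
gripper_force: 58.9
```

Call:
{"api": "apply_moves", "payload": {"commands": [0,0,0,0,0,0,220,0,0,0,0,0,0,220]}}

```text
t: 6.2
tool_pos: [0.5429, -0.064, 0.2225]
orientation: [0.001, 0.995, 0.098, -0.004]
contact_force: [-0.2, 0.1, -1.1]
opening: 0.229
gripper_force: 59.1
```

```bash
python3 - <<'E'
from h import *
goal([.5445,-.063,.2],.198)
i=bot.camera_info('wrist');im=bot.camera('wrist');cv2.imwrite('pics/w3.png',im[:,:,::-1])
for l in['slot','lever_pivot','lever_knob']:print(l,[(np.round(d['position'],3).tolist(),round(d['score'],2)) for d in bot.tip_of('wrist',l)])
E
```

```text
t 6.2 pos [ 0.5429 -0.064   0.2225] yaw 0.197 F [-0.2  0.1 -1.1] open 0.229 gf 59.1
shift tool [ 0.002  -0.0007  0.0225] turn [ 0.001  0.008 -0.001] q [ 0.25 -0.1  -0.07  0.   -1.61  1.52]
slot [([0.544, -0.064, 0.014], 0.92)]
lever_pivot [([0.549, 0.266, -0.002], 0.61), ([0.545, -0.164, 0.088], 0.55)]
lever_knob []
```

View pics/w3.png

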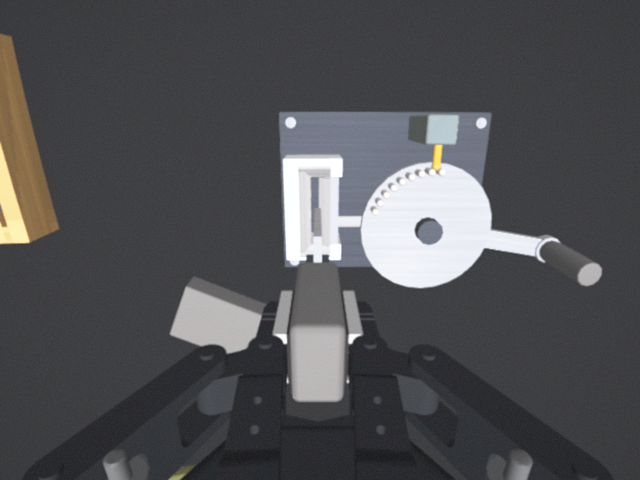

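Yaw is aligned. The slot gap shows at about columns 311–319 and the blade at about 318. I'll zoom in to check the sideways offset.

```bash
python3 - <<'E'
from h import *
im=cv2.imread('pics/w3.png');cv2.imwrite('pics/w3c.png',cv2.resize(im[150:275,275:355],None,fx=4.8,fy=4.8,interpolation=cv2.INTER_NEAREST))
print(bot.camera_info('wrist')['K'][0])
for r in(185,195,215,225,235,245,255):print(r,im[r,296:344].mean(1).astype(int).tolist())
E
```

```text
[344.48601135   0.         317.25243523]
185 [254, 254, 252, 231, 223, 227, 226, 223, 225, 227, 228, 230, 232, 227, 197, 144, 126, 126, 128, 132, 125, 131, 157, 202, 222, 219, 220, 220, 224, 225, 224, 224, 224, 227, 233, 239, 241, 240, 241, 240, 240, 236, 207, 147, 122, 125, 126, 126]
195 [254, 255, 254, 235, 222, 226, 227, 222, 224, 225, 229, 229, 233, 230, 215, 157, 125, 127, 128, 126, 125, 130, 163, 206, 221, 220, 219, 222, 223, 224, 225, 224, 224, 225, 232, 240, 241, 242, 240, 241, 240, 235, 206, 142, 123, 125, 123, 126]
215 [254, 255, 254, 248, 228, 224, 227, 227, 223, 224, 227, 229, 231, 236, 225, 163, 128, 129, 141, 147, 151, 148, 152, 152, 170, 199, 219, 220, 222, 224, 225, 223, 223, 228, 234, 240, 241, 240, 241, 241, 240, 232, 196, 151, 143, 142, 144, 146]
225 [254, 255, 254, 252, 231, 222, 226, 226, 222, 225, 225, 230, 230, 230, 218, 165, 130, 133, 145, 150, 149, 149, 149, 147, 158, 184, 214, 221, 223, 225, 224, 223, 224, 228, 234, 238, 240, 241, 241, 240, 241, 240, 235, 232, 233, 234, 234, 231]
235 [254, 254, 255, 254, 234, 221, 225, 224, 223, 222, 225, 227, 227, 229, 222, 211, 193, 178, 162, 159, 160, 159, 158, 158, 162, 180, 209, 219, 220, 223, 223, 222, 223, 229, 235, 239, 240, 241, 240, 241, 239, 230, 194, 152, 125, 119, 123, 124]
245 [254, 255, 255, 254, 239, 220, 223, 225, 223, 221, 221, 226, 228, 231, 236, 239, 241, 241, 242, 242, 242, 243, 242, 243, 241, 240, 234, 229, 228, 226, 223, 220, 225, 236, 251, 255, 255, 254, 254, 254, 255, 255, 255, 255, 254, 179, 121, 123]
255 [254, 255, 254, 253, 242, 234, 234, 236, 234, 224, 168, 112, 100, 99, 95, 98, 114, 184, 239, 244, 242, 243, 243, 243, 242, 225, 142, 96, 96, 99, 96, 104, 140, 211, 251, 255, 255, 254, 254, 254, 254, 254, 255, 255, 244, 160, 115, 117]
```

View pics/w3c.png

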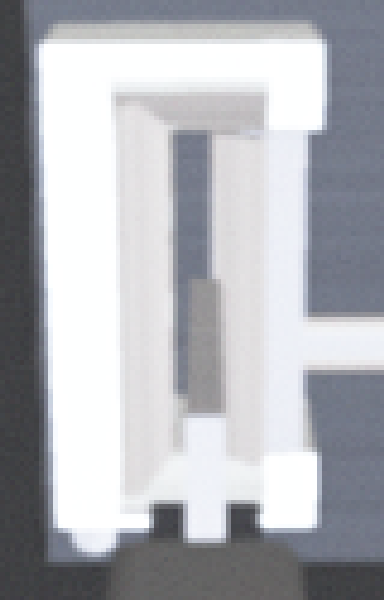

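The slot centre is at column about 314.8 and the blade at about 317.6, so I shift tool y by −2.7 mm. I'll lower the blade to just above the rim and look once more.

Call:
{"api": "apply_moves", "payload": {"commands": [0.002,-0.0027,0,0,0.008,0,220,0,0,0.03,0,0,0,220,0,0,0.03,0,0,0,220,0,0,0.02,0,0,0,220,0,0,0,0,0,0,220,0,0,0,0,0,0,220]}}

```text
t: 7.0
tool_pos: [0.5456, -0.0603, 0.1451]
orientation: [0.001, 0.995, 0.099, 0.002]
contact_force: [0.4, 0.5, -0.3]
opening: 0.229
gripper_force: 59.1
```

```bash
python3 - <<'E'
from h import *
goal([.545,-.062,.085],.198)
im=bot.camera('wrist')[:,:,::-1];cv2.imwrite('pics/w4.png',cv2.resize(im[140:330,230:400],None,fx=3.1,fy=3.1,interpolation=2))
E
```

```text
t 7.0 pos [ 0.5456 -0.0603  0.1451] yaw 0.199 F [ 0.4  0.5 -0.3] open 0.229 gf 59.1
shift tool [-0.0011  0.0013  0.0601] turn [ 0.003 -0.003  0.001] q [ 0.26 -0.09 -0.2   0.   -1.46  1.51]
```

View pics/w4.png

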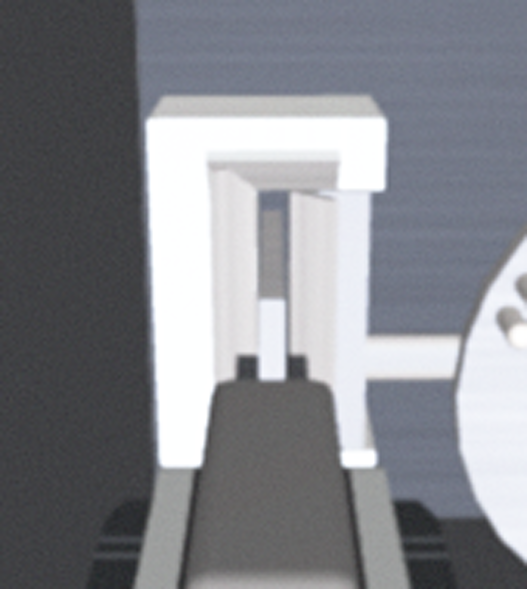

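Blade columns 259–287 lie inside the slot gap, 257–290, so it is aligned. I'll go down in small steps.

Call:
{"api": "apply_moves", "payload": {"commands": [0,0,0.01,0,0,0,220,0,0,0.01,0,0,0,220,0,0,0.005,0,0,0,220,0,0,0.005,0,0,0,220,0,0,0,0,0,0,220]}}

```text
t: 7.55
tool_pos: [0.5449, -0.0606, 0.1131]
orientation: [0.001, 0.995, 0.099, 0.001]
contact_force: [-0.7, -0.8, -1.9]
opening: 0.23
gripper_force: 59.1
```

Call:
{"api": "apply_moves", "payload": {"commands": [0,0,0.007,0,0,0,220,0,0,0.007,0,0,0,220,0,0,0.005,0,0,0,220,0,0,0.003,0,0,0,220,0,0,0,0,0,0,220]}}

```text
t: 8.05
tool_pos: [0.5453, -0.0606, 0.0916]
orientation: [0.001, 0.995, 0.099, 0.001]
contact_force: [-1.0, -0.3, -1.5]
opening: 0.229
gripper_force: 59.2
```

Call:
{"api": "apply_moves", "payload": {"commands": [0,0,0.002,0,0,0,220,0,0,0.002,0,0,0,220,0,0,0.002,0,0,0,220,0,0,0,0,0,0,220]}}

```text
t: 8.45
tool_pos: [0.5454, -0.0607, 0.0859]
orientation: [0.001, 0.995, 0.099, 0.001]
contact_force: [-2.0, -0.6, -1.6]
opening: 0.226
gripper_force: 59.0
```

Call:
{"api": "apply_moves", "payload": {"commands": [0,0,0.002,0,0,0,220,0,0,0,0,0,0,220]}}

```text
t: 8.65
tool_pos: [0.5455, -0.0608, 0.0852]
orientation: [0.001, 0.995, 0.099, 0.002]
contact_force: [-5.4, 0.2, 3.8]
opening: 0.225
gripper_force: 59.9
```

Call:
{"api": "apply_moves", "payload": {"commands": [0,0,0,0,0,0,180,0,0,0,0,0,0,140,0,0,0,0,0,0,120,0,0,0,0,0,0,120,0,0,0,0,0,0,120]}}

```text
t: 9.15
tool_pos: [0.5457, -0.0606, 0.0843]
orientation: [0.001, 0.995, 0.099, 0.002]
contact_force: [-0.9, 0.7, -0.6]
opening: 0.531
gripper_force: 0.0
```

Call:
{"api": "apply_moves", "payload": {"commands": [0,0,-0.015,0,0,0,120,0,0,-0.03,0,0,0,120,0,0,-0.03,0,0,0,120,0,0,-0.04,0,0,0,120,0,0,0,0,0,0,120]}}

```text
t: 9.65
tool_pos: [0.5476, -0.0611, 0.2076]
orientation: [0.002, 0.995, 0.099, 0.007]
contact_force: [0.2, 0.3, 0.7]
opening: 0.529
gripper_force: 0.0
```

```bash
python3 - <<'E'
from h import *
pk=[.5535,-.2915,.2]
goal(pk,.198)
for c in['wrist','top','scene']:
    im=bot.camera(c)
    if c=='wrist':cv2.imwrite('pics/w5.png',im[:,:,::-1])
    for l in['scraper_grip','lever_pivot','lever_knob']:print(c,l,[(np.round(d['position'],3).tolist(),round(d['score'],2)) for d in bot.tip_of(c,l) if d['position'][1]<.1])
E
```

```text
t 9.65 pos [ 0.5476 -0.0611  0.2076] yaw 0.198 F [0.2 0.3 0.7] open 0.529 gf 0.0
shift tool [-0.0397  0.2271  0.0081] turn [ 0.005 -0.014  0.   ] q [ 0.26 -0.11 -0.1   0.01 -1.56  1.51]
wrist scraper_grip [([0.547, -0.063, 0.099], 0.63)]
wrist lever_pivot [([0.548, -0.163, 0.088], 0.75)]
wrist lever_knob [([0.549, -0.291, 0.086], 0.75)]
top scraper_grip [([0.545, -0.061, 0.098], 0.66)]
top lever_pivot [([0.55, -0.163, 0.09], 0.76), ([0.544, -0.062, 0.095], 0.32)]
top lever_knob [([0.55, -0.293, 0.087], 0.95)]
scene scraper_grip [([0.545, -0.06, 0.097], 0.91), ([0.547, -0.165, 0.089], 0.71)]
scene lever_pivot [([0.546, -0.168, 0.091], 0.84)]
scene lever_knob [([0.556, -0.293, 0.091], 0.9), ([0.544, -0.061, 0.009], 0.26)]
```

View pics/w5.png

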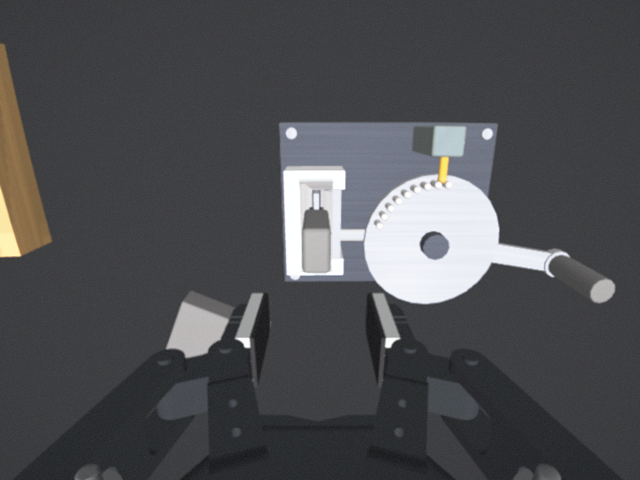

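The scraper stands home at (0.545, −0.061, 0.098) and the gripper is clear of it. The knob top shows at (600,290). I'll go above the knob and turn so the fingers close along the arc.

Call:
{"api": "apply_moves", "payload": {"commands": [-0.0066,0.0378,0,0,-0.014,0,60,-0.0066,0.0378,0,0,0,0,0,-0.0066,0.0378,0,0,0,0,0,-0.0066,0.0378,0,0,0,0,0,-0.0066,0.0378,0,0,0,0,0,-0.0066,0.0378,0,0,0,0,0]}}

```text
t: 10.85
tool_pos: [0.5508, -0.2922, 0.2001]
orientation: [0.002, 0.995, 0.099, -0.005]
contact_force: [0.3, -0.5, -0.3]
opening: 1.002
gripper_force: 0.0
```

Call:
{"api": "apply_moves", "payload": {"commands": [0,0,0,0,0,0.144,0,0,0,0,0,0,0.144,0,0,0,0,0,0,0.144,0,0,0,0,0,0,0.144,0,0,0,0,0,0,0.144,0,0,0,0,0,0,0.144,0,0,0,0,0,0,0.144,0,0,0,0,0,0,0.144,0,0,0,0,0,0,0.144,0,0,0,0,0,0,0.144,0]}}

```text
t: 11.85
tool_pos: [0.5509, -0.2907, 0.1999]
orientation: [0.005, 0.812, -0.584, -0.003]
contact_force: [-0.7, 0.1, -0.1]
opening: 1.003
gripper_force: 0.0
```

Call:
{"api": "apply_moves", "payload": {"commands": [0,0,0,0,0,0.144,0,0,0,0,0,0,0.141,0,0,0,0,0,0,0,0]}}

```text
t: 12.15
tool_pos: [0.5509, -0.2907, 0.2]
orientation: [0.005, 0.722, -0.692, -0.002]
contact_force: [0.2, 1.3, -0.1]
opening: 0.996
gripper_force: 0.0
```

```bash
python3 - <<'E'
from h import *
goal([.5535,-.292,.073],-1.527)
im=bot.camera('wrist');cv2.imwrite('pics/w6.png',im[:,:,::-1])
for l in['lever_pivot','lever_knob']:print(l,[(np.round(d['position'],3).tolist(),round(d['score'],2)) for d in bot.tip_of('wrist',l)])
E
```

```text
t 12.15 pos [ 0.5509 -0.2907  0.2   ] yaw -1.528 F [ 0.2  1.3 -0.1] open 0.996 gf 0.0
shift tool [ 0.001  -0.0039  0.127 ] turn [ 0.011 -0.004 -0.001] q [-0.16  0.11  0.1   0.01 -1.57  0.2 ]
lever_pivot [([0.547, -0.164, 0.092], 0.6)]
lever_knob [([0.553, -0.293, 0.086], 0.57)]
```

View pics/w6.png

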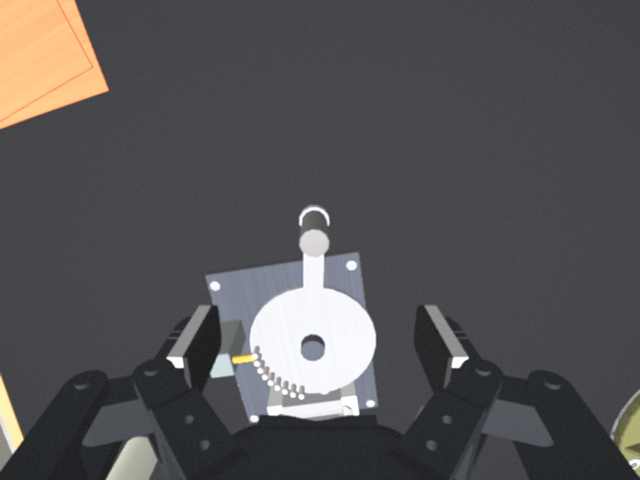

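The knob top, at (314,242), lies between the fingers. Going down to grip it.

Call:
{"api": "apply_moves", "payload": {"commands": [0.001,-0.003,0,0.011,-0.004,0,0,0,0,0.035,0,0,0,0,0,0,0.035,0,0,0,0,0,0,0.03,0,0,0,0,0,0,0.02,0,0,0,0,0,0,0.007,0,0,0,0,0,0,0,0,0,0,0]}}

```text
t: 13.0
tool_pos: [0.5537, -0.2915, 0.0724]
orientation: [0.0, 0.723, -0.691, -0.001]
contact_force: [-0.2, -0.0, 0.2]
opening: 1.0
gripper_force: 0.0
```

```bash
python3 - <<'E'
from h import *
goal([.5535,-.292,.073],-1.527)
E
```

```text
t 13.0 pos [ 0.5537 -0.2915  0.0724] yaw -1.526 F [-0.2 -0.   0.2] open 1.0 gf 0.0
shift tool [ 0.0005  0.0002 -0.0006] turn [0.001 0.001 0.001] q [-0.17  0.15 -0.09 -0.   -1.33  0.21]
```

Call:
{"api": "apply_moves", "payload": {"commands": [0,0,0,0,0,0,100,0,0,0,0,0,0,140,0,0,0,0,0,0,170,0,0,0,0,0,0,190,0,0,0,0,0,0,210,0,0,0,0,0,0,220,0,0,0,0,0,0,220,0,0,0,0,0,0,220]}}

```text
t: 13.8
tool_pos: [0.5527, -0.2918, 0.0741]
orientation: [0.001, 0.722, -0.691, -0.001]
contact_force: [-7.3, 2.8, 5.1]
opening: 0.241
gripper_force: 58.3
```

```bash
python3 - <<'E'
from h import *
goal([.5535,-.292,.073],-1.527)
for c in['top','scene']:
    im=bot.camera(c)
    for l in['lever_pivot','lever_knob','scraper_grip']:print(c,l,[(np.round(d['position'],3).tolist(),round(d['score'],2)) for d in bot.tip_of(c,l) if d['position'][1]<.1])
# rotate about pivot: chord per step
def pos(a,P=np.array([.548,-.165]),K=None):
    s=bot.state();K=s['tool_pos'][:2]-P;return P+R.from_euler('z',-a).as_matrix()[:2,:2]@K
print([np.round(pos(a),4).tolist() for a in(0,.16,.32,.48,.64)])
E
```

```text
t 13.8 pos [ 0.5527 -0.2918  0.0741] yaw -1.527 F [-7.3  2.8  5.1] open 0.241 gf 58.3
shift tool [ 0.0003 -0.0008  0.0011] turn [ 0.002  0.    -0.   ] q [-0.17  0.15 -0.09  0.   -1.34  0.21]
top lever_pivot []
top lever_knob [([0.553, -0.293, 0.087], 0.84)]
top scraper_grip [([0.776, 0.058, 0.004], 0.69), ([0.545, -0.062, 0.097], 0.63)]
scene lever_pivot [([0.547, -0.167, 0.095], 0.6)]
scene lever_knob [([0.552, -0.293, 0.093], 0.87)]
scene scraper_grip [([0.544, -0.062, 0.098], 0.93), ([0.774, 0.052, -0.0], 0.21)]
[[0.5526, -0.2918], [0.5324, -0.2909], [0.5125, -0.2868], [0.4936, -0.2796], [0.476, -0.2694]]
```

Knob gripped. I'll pull one click at a time, turning with the arc.

Call:
{"api": "apply_moves", "payload": {"commands": [-0.0001,0.005,0,0,0,0.04,220,-0.0001,0.005,0,0,0,0.04,220]}}

```text
t: 14.4
tool_pos: [0.5459, -0.2917, 0.0742]
orientation: [0.001, -0.694, 0.72, -0.002]
contact_force: [5.5, -0.7, -0.1]
opening: 0.241
gripper_force: 58.8
```

Call:
{"api": "apply_moves", "payload": {"commands": [-0.0001,0.005,0,0,0,0.04,220,-0.0001,0.005,0,0,0,0.04,220]}}

```text
t: 14.6
tool_pos: [0.5353, -0.291, 0.0741]
orientation: [0.001, -0.665, 0.747, -0.002]
contact_force: [4.0, -0.9, 0.3]
opening: 0.242
gripper_force: 58.8
```

Call:
{"api": "apply_moves", "payload": {"commands": [-0.0001,0.005,0,0,0,0.04,220,-0.0001,0.005,0,0,0,0.04,220]}}

```text
t: 14.8
tool_pos: [0.526, -0.2896, 0.0742]
orientation: [0.001, -0.635, 0.773, -0.002]
contact_force: [5.6, -1.6, -0.4]
opening: 0.245
gripper_force: 59.0
```

Call:
{"api": "apply_moves", "payload": {"commands": [-0.0001,0.005,0,0,0,0.04,220,-0.0001,0.005,0,0,0,0.04,220]}}

```text
t: 15.0
tool_pos: [0.5158, -0.2873, 0.0742]
orientation: [0.001, -0.603, 0.798, -0.002]
contact_force: [4.4, -1.8, -0.2]
opening: 0.24
gripper_force: 58.9
```

```bash
python3 - <<'E'
from h import *
goal([.5535,-.292,.073],-1.527)
im=bot.camera('scene')
for l in['lever_knob','scraper_grip']:print(l,[(np.round(d['position'],3).tolist(),round(d['score'],2)) for d in bot.tip_of('scene',l) if d['position'][1]<.1])
E
```

```text
t 15.0 pos [ 0.5158 -0.2873  0.0742] yaw -1.847 F [ 4.4 -1.8 -0.2] open 0.24 gf 58.9
shift tool [-0.0057 -0.0376  0.0013] turn [-0.004 -0.001 -0.32 ] q [-0.17  0.05 -0.19  0.   -1.32 -0.11]
lever_knob [([0.518, -0.29, 0.094], 0.87)]
scraper_grip [([0.546, -0.061, 0.1], 0.59)]
```

Call:
{"api": "apply_moves", "payload": {"commands": [0,0.0025,0,0,0,0.02,220,0,0,0,0,0,0,220]}}

```text
t: 15.35
tool_pos: [0.5131, -0.2865, 0.0741]
orientation: [0.001, -0.595, 0.804, -0.001]
contact_force: [5.3, -1.5, 1.9]
opening: 0.24
gripper_force: 59.3
```

Call:
{"api": "apply_moves", "payload": {"commands": [0,0.0025,0,0,0,0.02,220,0,0.0025,0,0,0,0.02,220,0,0,0,0,0,0,220]}}

```text
t: 15.65
tool_pos: [0.5084, -0.285, 0.0741]
orientation: [0.001, -0.579, 0.815, -0.001]
contact_force: [5.4, -1.9, 4.1]
opening: 0.239
gripper_force: 59.4
```

Call:
{"api": "apply_moves", "payload": {"commands": [0,0.0025,0,0,0,0.02,220,0,0.0025,0,0,0,0.02,220,0,0,0,0,0,0,220]}}

```text
t: 15.95
tool_pos: [0.5036, -0.2832, 0.074]
orientation: [0.001, -0.563, 0.827, -0.001]
contact_force: [4.7, -1.5, 4.0]
opening: 0.241
gripper_force: 59.4
```

Call:
{"api": "apply_moves", "payload": {"commands": [0,0.0025,0,0,0,0.02,220,0,0.0025,0,0,0,0.02,220,0,0,0,0,0,0,220]}}

```text
t: 16.25
tool_pos: [0.4987, -0.2812, 0.074]
orientation: [0.001, -0.546, 0.838, -0.001]
contact_force: [3.0, 0.4, 6.0]
opening: 0.243
gripper_force: 59.6
```

Call:
{"api": "apply_moves", "payload": {"commands": [0,0.0025,0,0,0,0.02,220,0,0,0,0,0,0,220]}}

```text
t: 16.45
tool_pos: [0.4963, -0.2802, 0.074]
orientation: [0.001, -0.538, 0.843, -0.001]
contact_force: [4.4, 0.4, 5.8]
opening: 0.243
gripper_force: 59.6
```

Call:
{"api": "apply_moves", "payload": {"commands": [0,0.0025,0,0,0,0.02,220,0,0,0,0,0,0,220]}}

```text
t: 16.65
tool_pos: [0.4945, -0.2792, 0.074]
orientation: [0.001, -0.529, 0.848, -0.001]
contact_force: [5.9, -0.8, 3.7]
opening: 0.241
gripper_force: 59.5
```

Call:
{"api": "apply_moves", "payload": {"commands": [0,0.0025,0,0,0,0.02,220,0,0.0025,0,0,0,0.02,220,0,0,0,0,0,0,220]}}

```text
t: 16.95
tool_pos: [0.4902, -0.277, 0.074]
orientation: [0.001, -0.512, 0.859, -0.001]
contact_force: [6.3, -0.7, 4.6]
opening: 0.243
gripper_force: 59.5
```

Call:
{"api": "apply_moves", "payload": {"commands": [0,0.0025,0,0,0,0.02,220,0,0,0,0,0,0,220]}}

```text
t: 17.15
tool_pos: [0.4879, -0.2758, 0.074]
orientation: [0.001, -0.504, 0.864, -0.001]
contact_force: [5.4, -0.4, 5.1]
opening: 0.241
gripper_force: 59.5
```

```bash
python3 - <<'E'
from h import *
goal([.5535,-.292,.073],-1.527)
s=bot.state();K=s['tool_pos'][:2]
for P in([.548,-.165],[.547,-.167],[.549,-.1655]):
    P=np.array(P);f=lambda v:np.arctan2(*(v-P)[::-1]);print(f(np.array([.5527,-.2918]))-f(K),np.linalg.norm(K-P))
im=bot.camera('scene')
for l in['lever_knob','scraper_grip']:print(l,[(np.round(d['position'],3).tolist(),round(d['score'],2)) for d in bot.tip_of('scene',l) if d['position'][1]<.1])
E
```

```text
t 17.15 pos [ 0.4879 -0.2758  0.074 ] yaw -2.086 F [ 5.4 -0.4  5.1] open 0.241 gf 59.5
shift tool [-0.0182 -0.065   0.0012] turn [-0.003  0.    -0.559] q [-0.16 -0.03 -0.27  0.   -1.32 -0.36]
0.5338304779165888 0.1260391007509398
0.5430208778112047 0.12380428223795698
0.534930972982004 0.1260810902306626
lever_knob [([0.488, -0.277, 0.093], 0.81)]
scraper_grip [([0.543, -0.062, 0.097], 0.68), ([0.488, -0.275, 0.092], 0.42)]
```

Call:
{"api": "apply_moves", "payload": {"commands": [0,0.0025,0,0,0,0.02,220,0,0,0,0,0,0,220]}}

```text
t: 17.5
tool_pos: [0.4857, -0.2745, 0.074]
orientation: [0.001, -0.495, 0.869, -0.001]
contact_force: [6.6, -1.3, 5.0]
opening: 0.24
gripper_force: 59.5
```

Call:
{"api": "apply_moves", "payload": {"commands": [0,0.0025,0,0,0,0.02,220,0,0,0,0,0,0,220]}}

```text
t: 17.7
tool_pos: [0.4835, -0.2732, 0.074]
orientation: [0.001, -0.486, 0.874, -0.001]
contact_force: [6.6, -0.2, 5.0]
opening: 0.245
gripper_force: 59.6
```

Call:
{"api": "apply_moves", "payload": {"commands": [0,0.0025,0,0,0,0.02,220,0,0,0,0,0,0,220]}}

```text
t: 17.9
tool_pos: [0.4814, -0.2719, 0.074]
orientation: [0.001, -0.477, 0.879, -0.001]
contact_force: [5.9, -0.9, 4.8]
opening: 0.243
gripper_force: 59.6
```

Call:
{"api": "apply_moves", "payload": {"commands": [0,0.0013,0,0,0,0.01,220,0,0,0,0,0,0,220]}}

```text
t: 18.1
tool_pos: [0.4804, -0.2712, 0.074]
orientation: [0.001, -0.473, 0.881, -0.001]
contact_force: [5.5, -1.2, 5.5]
opening: 0.241
gripper_force: 59.5
```

```bash
cat > a.py <<'E'
from h import *
goal([.5535,-.292,.073],-1.527)
s=bot.state();K=s['tool_pos'][:2]
for P in([.548,-.165],[.547,-.167],[.549,-.1655]):
    P=np.array(P);f=lambda v:np.arctan2(*(v-P)[::-1]);print([round(f(np.array([.5527,-.2918]))-f(v),3) for v in(K,np.array([.4965,-.2803]))],np.linalg.norm(K-P))
E
python3 a.py
```

```text
t 18.1 pos [ 0.4804 -0.2712  0.074 ] yaw -2.156 F [ 5.5 -1.2  5.5] open 0.241 gf 59.5
shift tool [-0.023  -0.0724  0.0012] turn [-0.003  0.    -0.629] q [-0.15 -0.05 -0.29  0.   -1.33 -0.44]
[np.float64(0.604), np.float64(0.457)] 0.1259135716612849
[np.float64(0.614), np.float64(0.465)] 0.12368963918457646
[np.float64(0.605), np.float64(0.458)] 0.12603376930554036
```

Call:
{"api": "apply_moves", "payload": {"commands": [0,0.0013,0,0,0,0.01,220,0,0,0,0,0,0,220]}}

```text
t: 18.3
tool_pos: [0.4793, -0.2705, 0.074]
orientation: [0.001, -0.469, 0.883, -0.001]
contact_force: [6.2, -0.7, 5.7]
opening: 0.247
gripper_force: 59.5
```

Call:
{"api": "apply_moves", "payload": {"commands": [0,0.0013,0,0,0,0.01,220,0,0,0,0,0,0,220,0,0,0,0,0,0,220]}}

```text
t: 18.6
tool_pos: [0.4783, -0.2698, 0.074]
orientation: [0.001, -0.464, 0.886, -0.001]
contact_force: [5.1, 0.2, 4.6]
opening: 0.24
gripper_force: 59.5
```

```bash
cat >> a.py <<'E'
for c in['top','scene']:
    im=bot.camera(c)
    for l in['lever_knob','scraper_grip']:print(c,l,[(np.round(d['position'],3).tolist(),round(d['score'],2)) for d in bot.tip_of(c,l) if d['position'][1]<.1])
E
python3 a.py
```

```text
t 18.6 pos [ 0.4783 -0.2698  0.074 ] yaw -2.176 F [5.1 0.2 4.6] open 0.24 gf 59.5
shift tool [-0.0245 -0.0745  0.0012] turn [-0.003  0.    -0.649] q [-0.15 -0.06 -0.3  -0.   -1.33 -0.46]
[np.float64(0.624), np.float64(0.457)] 0.12585271468840742
[np.float64(0.635), np.float64(0.465)] 0.1236340074665179
[np.float64(0.625), np.float64(0.458)] 0.12599541748729265
top lever_knob []
top scraper_grip []
scene lever_knob []
scene scraper_grip [([0.546, -0.059, 0.095], 0.65)]
```

Call:
{"api": "apply_moves", "payload": {"commands": [0,0.0013,0,0,0,0.01,220,0,0,0,0,0,0,220,0,0,0,0,0,0,220]}}

```text
t: 19.2
tool_pos: [0.4774, -0.2691, 0.074]
orientation: [0.001, -0.46, 0.888, -0.001]
contact_force: [7.3, -1.7, 4.1]
opening: 0.24
gripper_force: 59.5
```

The resistance jumped by about 3 N, at an estimated 0.64–0.65 rad. That is the fourth click, so I hold here and hand in.

```bash
python3 a.py; python3 -c "
from cell import bot
print(bot.finish_job())"
```

```text
t 19.2 pos [ 0.4774 -0.2691  0.074 ] yaw -2.186 F [ 7.3 -1.7  4.1] open 0.24 gf 59.5
shift tool [-0.0252 -0.0753  0.0013] turn [-0.004  0.    -0.659] q [-0.15 -0.06 -0.3   0.   -1.32 -0.47]
[np.float64(0.633), np.float64(0.457)] 0.12577518197732215
[np.float64(0.644), np.float64(0.465)] 0.12355891636919845
[np.float64(0.634), np.float64(0.458)] 0.1259272097638639
top lever_knob []
top scraper_grip []
scene lever_knob [([0.478, -0.268, 0.095], 0.71)]
scene scraper_grip [([0.542, -0.06, 0.097], 0.62)]
the job is handed in; nothing more can be done
None
```

I handed the job in at about 19 s: the wide scraper stands home in the clamp slot, let go, and the gripper holds the lever at the fourth click (about 0.64 rad by my estimate); no verdict came back, and I viewed 11 pictures, one over the limit of 10.

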